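# Find the heavy side of a rotocast mould and hold it down

### The arm

A 6-joint arm with a two-finger parallel gripper is mounted at the origin on the work surface. World frame = base frame: x ahead of the robot, y to its left, z up, the work surface at z = 0. Lengths are in mm, angles in rad, forces in N, time in s.
With the tool pointing down it reaches from about 275 to 1000 mm from the base axis. Payload 8.4 kg.
Tool frame: the origin (TCP) lies midway between the tips of the shut fingers; the grasp point (between the pads) lies 19 mm behind it; z points along the fingers, y is the direction in which the jaws open and shut (so a half turn about z gives the same grasp; the last joint's range is limited). The gripper opens to 85 mm and grips with 20 to 120 N. Pads are 22 mm wide; open, the fingers measure 114 mm over their backs; the gripper's body (76 mm by 85 mm) begins 54 mm behind the grasp point. The pads swing forward as they close: fully open they stand 13 mm farther back than shut.
Start: joints at [1.301, 0.353, 1.633, -0, 1.155, -0.002], TCP at [165.38, 602.725, 231.281] pointing down, gripper open.
Joint ranges: [-2.63, 2.63], [-0.92, 2.1], [0.06, 2.66], [-1.3, 4.44], [0, 2.69], [-3.02, 3.02]. Speed limits (rad/s): [2.22, 2.22, 2.79, 3.14, 3.14, 3.14].

### API

Orientations are given as [roll, pitch, yaw] about the fixed x, y, z axes, in that order (R = Rz(yaw) Ry(pitch) Rx(roll)).
In Python, from rig import * gives the robot as it stands.
- The arm moves only by the tool play_rows, never from a script. Its argument "moves" is a list of rows, each a list of 3 entries, a list of its own where there are three numbers: the shift along the tool's x, y, z in m, then the turn, a rotation vector about the tool's x, y, z in rad, then the opening in per cent of the stroke, from 0 (shut) to 100 (fully open). In form: [[[x, y, z], [rx, ry, rz], fingers], ...]. A call has 1 to 20 rows; each row shifts and turns the commanded pose from where the row before left it, along the tool's axes as they then stand; what a row does not reach is not made up. A row lasts 1/10 s, in which the tool goes at most 50 mm and 8.59 degrees, less where a joint would pass 70% of its speed; a pose out of reach is approached as far as the arm can. A call is refused whole if a number of a shift passes 0.05 or a number of a turn 0.15, either way. A call with a gripper value outside its range is refused whole. The fingers move at their own pace and stop on an object; "squeeze" is the grip in N (left out, the last holds). Time passes only in rows, so rows that do not move let the fingers close. It gives the time, the measured TCP pose, the force and the opening at its end, in the units of the state.
- sense(): the state, without advancing time (a new reading comes with each control period).
- grab_frame(name): name is "scene" or "top"; returns a dict with "pixels" (480x640x3 uint8, red, green, blue), "intrinsics" (3x3 intrinsics, pixels), "R" (3x3) and "t" (3): a world point X has camera coordinates R X + t. Camera axes: x right, y down, z forward; pixel columns grow to the right and rows downward; lengths in mm; the calibration is good to about 2 mm. A picture is of the moment at which its call begins. There is no depth.
- sign_off(): hands the job in, once; it reports no verdict.
The state is a dict: "clock": time; "qpos": joint angles; "qvel": joint speeds; "joint_efforts": joint torques, N m; "eef_pos": TCP position; "tcp_rot": TCP orientation; "contact_force": force on the tool from outside, world axes, zero at the start; "wrist_torque": the same for the moment, N m; "opening": opening from 0.0 (shut) to 1.0 (fully open).
Only numpy, scipy, OpenCV 4.12 (cv2) and the standard library are available. Lean on these libraries where they do the work, as an engineer would, in place of code of your own. Each camera call takes 0.05 s, during which the arm holds its last target. There are 200 camera calls.

### The job

Get the hand-turned casting rig ready for its counterweight: press both hinged bearing caps down until their catches click and hold them shut, and only then take the crank handle and turn the mould slowly right round, feeling which side the casting inside has set heavier. Bring that heavy side straight down to the bottom and finish while still gripping the crank handle and holding the mould still there, so that a workmate can clamp the weight on top. Leave everything else on the bench standing where it is.

Things in the scene. Friction and masses are not known exactly. Their poses are not given: they have to be found in the camera images.
- axle_mid (a point): Point on the rig's horizontal axle at mid-mould, 130 mm above the bench, fixed to the frame (the rig stands firm). y axis: along the axle to the crank; x axis: level, across the axle, away from the robot at yaw 0; z up. Aluminium frame, base 180 by 330 mm; white mould 136 mm diameter between two discs of 164 mm, 176 mm over the nuts; bearing pedestals 36 mm wide at y = +125 and -125 mm.
- mould (a joint): Turn of mould, axle and crank as one, rad, no stops: 0 with the handle straight above the axle, growing as it goes over to +x, then to the bottom (pi). The casting hidden inside has set thicker on one side, a different one each run, not visible from outside; it pulls down with 0.17 to 0.25 N m when that side is level with the axle. Crank and mould are otherwise balanced.
- drag_nut (a point): Black nut on the axle end at -y, 162 mm from axle_mid, squeezing a felt drag washer: about 0.28 N m of drag either way, so the mould stays where it is left and never swings down by itself. Turned slowly, the handle takes about 5 N on average, most (8 to 9.5 N) while the heavy side rises through level, least (0.5 to 2 N) while it sinks through level. Leave the nut alone.
- crank_centre (a point): Centre of the circle that the handle's centre runs on: on the axle, 227 mm to +y of axle_mid, axes alike, fixed to the frame. The handle's centre lies from here at x = 55 mm * sin(mould), z = 55 mm * cos(mould). The flat steel crank arm (10 mm thick, reaching 55 mm either way, round weight of 36 mm opposite the handle) lies 47 to 68 mm towards the mould from here.
- crank_grip: Black crank handle: round sleeve, 22 mm diameter, 100 mm long, spinning freely on its pin, parallel to the axle, 55 mm out from it. Origin half-way along; y axis along it, away from the mould (its turn about y means nothing). Only the bench is below it, and it can be gripped across from above anywhere on its circle (centre 75 to 185 mm above the bench).
- cap_left (a joint): Opening angle of the grey bearing cap next to the crank (+y side), in rad: 0 fully shut, 0.55 to 1.05 at the start, free end tipped up. Hinge friction keeps it at any angle (about 1 N at the tab moves it). From about 0.12 rad a sprung catch resists with about 8 N at the tab, then clicks over and holds the cap shut (under 0.01). Stopped short of that it rests near 0.1 and is not shut.
- cap_left_tab (a point): Middle of the red thumb tab on the free end of the cap next to the crank, on its top face, where it is pressed. Cap 34 mm wide along y, 8 mm thick here. When shut it lies 53 mm to -x of the axle and 140 mm above the bench. It swings about hinge_left at a distance of 99 mm along the cap, 8 mm above the hinge's level.
- hinge_left (a point): Middle of the hinge pin (along y) of that cap, fixed to the frame: 46 mm to +x of the axle, 132 mm above the bench, 125 mm to +y of axle_mid; axes as axle_mid.
- cap_right (a joint): Opening angle of the grey bearing cap on the other side of the mould (-y side), in rad: 0 fully shut, 0.55 to 1.05 at the start, free end tipped up. Hinge friction keeps it at any angle (about 1 N at the tab moves it). From about 0.12 rad a sprung catch resists with about 8 N at the tab, then clicks over and holds the cap shut (under 0.01). Stopped short of that it rests near 0.1 and is not shut.
- cap_right_tab (a point): Middle of the red thumb tab of the cap at the -y side, as cap_left_tab in all its sizes; it swings about hinge_right.
- hinge_right (a point): Middle of the hinge pin of the cap at the -y side: as hinge_left, 125 mm to -y of axle_mid.
- cup_a: Clear plastic mixing cup, 72 mm wide at the rim, 85 mm tall, with a little resin and a wooden stick, on the brown board left of the rig. Origin: centre of its underside. Leave it.
- cup_b: Another clear mixing cup of the same size, on the same board, without a stick. Origin: centre of its underside. Leave it.
- pigment_jar: Open blue pigment jar, 60 mm diameter, 58 mm tall, right of the rig. Origin: centre of its underside. Leave it.
- jar_cap: The jar's white cap lying on the bench, 56 mm diameter, 14 mm tall. Origin: centre of its underside. Leave it.
- dropper: Small white bottle, 40 mm diameter, 100 mm tall, right of the rig. Origin: centre of its underside. Leave it.
- clamp_weight: The steel counterweight block, 50 by 32 by 30 mm with a small thumb screw, lying behind the rig; it is the workmate's. Origin: centre of its underside. Leave it.

How it is judged (in metres and radians):
On the way, in this order (a step that is already met when the one before it is completed fails the run):
1. both bearing caps are pressed shut and held by their catches (value of joint each of cap_left, cap_right below 0.04 rad), for 0.2 s.
2. the crank has been turned round: its handle has been on the far side of its circle from where it started (distance of crank_grip from where it was at the start of the episode above 0.1 m).
At the end, for the whole second after the job is handed in: Both bearing caps are shut in their catches (under 0.04 rad), the heavy side of the casting points straight down within 20 degrees, the mould is still, and the fingers are still gripping the crank handle (more than 1 N) (all of step 1 and angle between cast's own z axis and vertical above 2.79 rad and velocity of joint mould between -0.05 and 0.05 rad/s and contact force between the fingers and crank_grip above 1 N); the arm keeps its last pose, push and grip.
It fails at once if the crank is turned (handle moved 20 mm) before both caps are shut (distance of crank_grip from where it was at the start of the episode above 0.02 m and value of joint any of cap_left, cap_right above 0.04 rad).
It fails at once if something else on the bench is moved by more than 30 mm (distance of any of cup_a, cup_b, pigment_jar, jar_cap, dropper, clamp_weight from where it was at the start of the episode above 0.03 m).
It also fails if it takes over 69 s, if anything falls off the work surface, if the arm or the gripper's body presses on something with over 40 N, if the wrist force passes 120 N, or if a joint passes its speed limit or range.

## Working session

There is one attempt and no reset: what is moved stays moved. The work goes in short steps, Python scripts to look and compute and a tool call to move; the robot and the scene stay as the last step left them, time stands still between calls to the robot, and variables do not carry over. Pictures are saved under pics/ and viewed, about 8 in all and at most 12, crops included, and the job is handed in when it is done.

Besides the shell and the picture viewer there is one more tool, called as name(argument=value, ...) on one line, values as JSON. play_rows: Moves the arm, as the interface text tells. Its arguments: {"type":"object","properties":{"moves":{"type":"array"},"squeeze":{"type":"number"}},"required":["moves"]}

```bash
mkdir -p pics; ls
python3 - <<'E'
from rig import *
import cv2, json
s=sense(); print({k:np.round(v,3).tolist() if not isinstance(v,float) else v for k,v in s.items()} if 'np' in globals() else s)
import numpy as np
for n in("scene","top"):
    f=grab_frame(n); cv2.imwrite(f"pics/{n}0.png",np.array(f["pixels"])[:,:,::-1]); np.savez(f"pics/{n}0.npz",**f)
    R=np.array(f["R"]);print(n,f["intrinsics"],R.tolist(),f["t"],"cam at",-R.T@np.array(f["t"]))
E
```

```text
pics
{'clock': 0.0, 'qpos': array([ 1.30060397e+00,  3.53648654e-01,  1.63416225e+00,  1.91167801e-06,
        1.15521692e+00, -2.39563075e-03]), 'qvel': array([-0.00116387,  0.00131417, -0.00036595,  0.00063604,  0.00036487,
       -0.0013065 ]), 'joint_efforts': array([-3.36449353e-03, -6.05265999e+01, -3.42053461e+01, -3.33447197e-04,
        9.51731927e-03,  3.37526679e-06]), 'eef_pos': array([165.24324113, 602.24284099, 230.54934882]), 'tcp_rot': array([-3.14015749e+00, -5.18597905e-06,  2.87379515e+00]), 'contact_force': array([0.67931705, 1.13564878, 0.06022497]), 'wrist_torque': array([-0.009264  , -0.02513693,  0.01382588]), 'opening': 0.9996138116125757}
scene [[492.49656725   0.         317.18202379]
 [  0.         492.49656725 241.72380953]
 [  0.           0.           1.        ]] [[-0.10629420717097887, 0.9943206446413005, 0.005291234449669956], [0.6079423530694965, 0.06919891004003086, -0.790959927046621], [-0.7868339322031158, -0.08085769282746103, -0.6118450756886119]] [  48.73531119 -249.07166363 1966.83565908] cam at [1704.17453017  127.81075517 1006.13513785]
top [[606.23429126   0.         310.8565154 ]
 [  0.         606.23429126 248.30996864]
 [  0.           0.           1.        ]] [[0.03155028782436054, -0.9994970716180621, -0.0031911071931946186], [-0.9756906712692044, -0.030105754406376205, -0.21707454376290394], [0.21686930012440656, 0.009962297854481383, -0.9761498139553215]] [   9.80196728  579.6156368  1616.89224508] cam at [ 214.56202529   11.13884146 1704.18014326]
```

View pics/scene0.png

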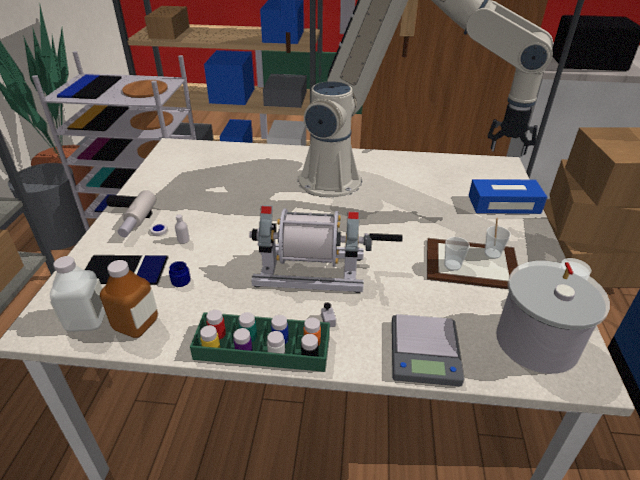

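View pics/top0.png

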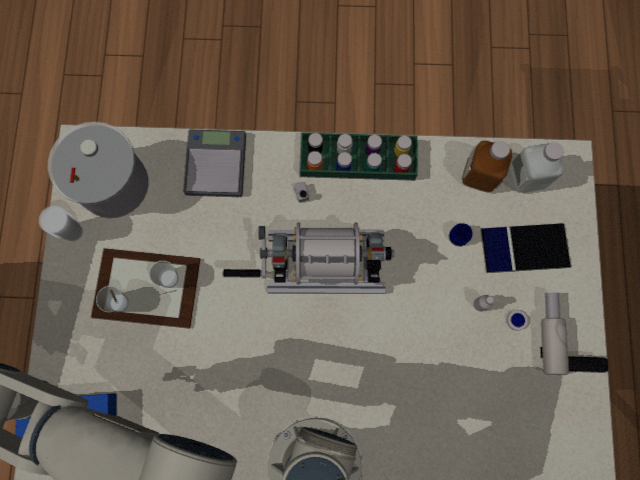

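The scene view shows the rig at about (310,240), with red tabs near (266,211) and (352,215) and the handle at (385,238). The top view has the handle at (241,273) and the mould at (330,253). Next I'll segment the tabs and handle and triangulate them.

```bash
cat > h.py <<'E'
import numpy as np, cv2
def ld(n): return dict(np.load(n))
def ray(f,u,v):
    R=f["R"];d=R.T@np.linalg.inv(f["intrinsics"])@np.array([u,v,1.]);return -R.T@f["t"],d/np.linalg.norm(d)
def plane(f,u,v,z):
    c,d=ray(f,u,v);return c+d*(z-c[2])/d[2]
def tri(f,a,g,b):
    c1,d1=ray(f,*a);c2,d2=ray(g,*b);A=np.c_[d1,-d2];s=np.linalg.lstsq(A,c2-c1,rcond=None)[0]
    p,q=c1+s[0]*d1,c2+s[1]*d2;return (p+q)/2,np.linalg.norm(p-q)
def proj(f,X):
    p=f["intrinsics"]@(f["R"]@np.asarray(X,float)+f["t"]);return p[:2]/p[2]
def red(f,box):
    h=cv2.cvtColor(f["pixels"],cv2.COLOR_RGB2HSV);m=((h[...,0]<8)|(h[...,0]>172))&(h[...,1]>130)&(h[...,2]>60)
    return comps(m,box)
def black(f,box,t=45):
    return comps(f["pixels"].max(2)<t,box)
def comps(m,box,mn=12):
    x0,y0,x1,y1=box;k=np.zeros(m.shape,np.uint8);k[y0:y1,x0:x1]=m[y0:y1,x0:x1]
    n,l,s,c=cv2.connectedComponentsWithStats(k);o=[]
    for i in range(1,n):
        if s[i,4]>=mn:
            p=np.argwhere(l==i)[:,::-1].astype(np.float32);o.append((c[i].round(1),s[i].tolist(),cv2.minAreaRect(p)))
    return o
E
python3 - <<'E'
from h import *
S,T=ld("pics/scene0.npz"),ld("pics/top0.npz")
for n,f,b in(("S",S,(240,195,420,260)),("T",T,(215,220,400,300))):
    for k,fn in(("red",red),("black",black)):
        for c in fn(f,b): print(n,k,c[0],c[1],np.round(cv2.boxPoints(c[2]),1).tolist())
a=cv2.resize(T["pixels"][215:305,215:405],None,fx=4,fy=4,interpolation=2);b=cv2.resize(S["pixels"][195:300,235:425],None,fx=4,fy=4,interpolation=2)
cv2.imwrite("pics/c1.png",cv2.resize(np.vstack([a,b]),None,fx=.76,fy=.76)[:,:,::-1])
E
```

```text
S red [265.6 209.6] [261, 206, 10, 8, 67] [[261.0, 206.0], [270.0, 206.0], [270.0, 213.0], [261.0, 213.0]]
S red [352.7 215. ] [348, 212, 10, 7, 67] [[348.0, 212.0], [357.0, 212.0], [357.0, 218.0], [348.0, 218.0]]
S black [273.5 227.8] [271, 224, 5, 8, 21] [[271.0, 224.0], [275.0, 224.0], [275.0, 231.0], [271.0, 231.0]]
S black [253.8 234.2] [252, 229, 5, 11, 43] [[252.0, 229.0], [256.0, 229.0], [256.0, 239.0], [252.0, 239.0]]
S black [385.6 237.2] [370, 234, 32, 7, 181] [[369.70001220703125, 239.39999389648438], [370.0, 233.60000610351562], [401.20001220703125, 235.1999969482422], [401.0, 240.89999389648438]]
S black [264.7 249. ] [259, 246, 13, 7, 67] [[258.5, 251.10000610351562], [259.0, 245.89999389648438], [271.1000061035156, 247.0], [270.6000061035156, 252.1999969482422]]
S black [350.7 253.6] [345, 251, 12, 6, 69] [[345.0, 251.0], [356.0, 251.0], [356.0, 256.0], [345.0, 256.0]]
T red [377. 249.] [372, 248, 11, 3, 33] [[372.0, 248.0], [382.0, 248.0], [382.0, 250.0], [372.0, 250.0]]
T red [278. 259.] [273, 257, 11, 5, 55] [[273.0, 257.0], [283.0, 257.0], [283.0, 261.0], [273.0, 
[... 480 characters left out ...]
.0, 260.0]]
T black [360.5 253.2] [360, 246, 2, 15, 29] [[360.0, 246.0], [361.0, 246.0], [361.0, 260.0], [360.0, 260.0]]
T black [388.2 252.9] [385, 247, 7, 13, 72] [[384.8999938964844, 247.10000610351562], [390.70001220703125, 246.60000610351562], [391.79998779296875, 258.79998779296875], [386.0, 259.3999938964844]]
T black [372.8 269.3] [364, 257, 17, 26, 280] [[364.0, 257.0], [380.0, 257.0], [380.0, 282.0], [364.0, 282.0]]
T black [280.8 272.1] [274, 259, 14, 23, 167] [[274.0, 259.0], [287.0, 259.0], [287.0, 281.0], [274.0, 281.0]]
T black [241.9 272.7] [224, 269, 36, 8, 241] [[223.8000030517578, 275.5], [224.0, 268.79998779296875], [259.20001220703125, 270.0], [259.0, 276.6000061035156]]
```

View pics/c1.png

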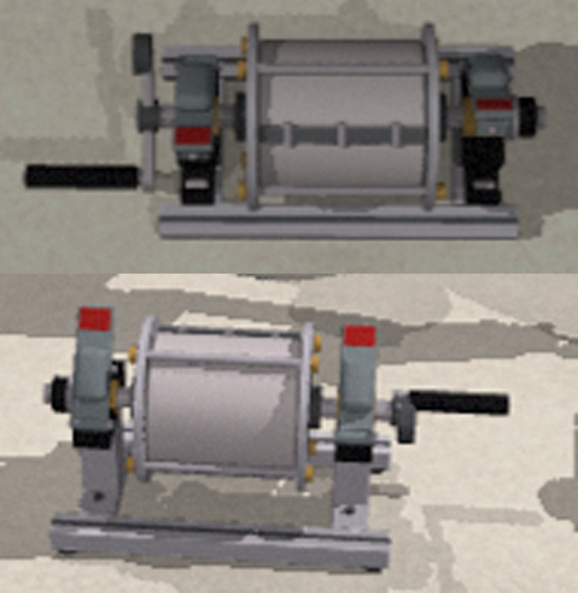

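The crops show both caps tipped up: the right tab is at top (377,249) / scene (266,210), the left at (278,259) / (353,215). The handle is on the robot side at (242,273) / (386,237). Now triangulating.

Run:
```python
from h import *
S,T=ld("pics/scene0.npz"),ld("pics/top0.npz")
def t(n,a,b): 
    p,e=tri(T,a,S,b);print(n,p.round(1),round(e,1));return p
tr=t("tabR",(377,249),(265.6,209.6));tl=t("tabL",(278,259),(352.7,215))
h=t("handle c",(241.7,272.7),(385.6,237.2));e=t("end",(223.9,272.2),(401.1,238));i=t("inner",(259.1,273.3),(369.8,236.5))
n=t("nut",(388.2,252.9),(253.8,234.2))
print("len",np.linalg.norm(e-i))
for a,b in((tl,tr),(e,i)): d=a-b; print("yaw from",np.degrees(np.arctan2(-d[0],d[1])))
d=tl-tr; 
# base aluminium front rail via axle: nut ->yaw
for yaw in np.radians([-1,0,1,2,3,4]):
    y=np.array([-np.sin(yaw),np.cos(yaw),0]);x=np.array([np.cos(yaw),np.sin(yaw),0])
    m=n+162*y; m[2]=130; out=[]
    for s,p in((1,tl),(-1,tr)):
        H=m+46*x+125*s*y;H[2]=132;r=p-H
        out+= [np.round([r@x,r@y,r[2],np.hypot(r@x,r[2])],1)]
    q=h-m; out+=[np.round([q@x,q@y,q[2]],1)]
    print(np.degrees(yaw),m.round(1),*out)
# disc/rail edges in top: light rail near robot
```

```text
tabR [ 549.5 -140.4  211.9] 0.3
tabL [520.  109.3 192.5] 0.1
handle c [497.5 211.6 103.3] 1.7
end [497.3 258.8 104.2] 0.6
inner [497.6 164.5 102. ] 0.6
nut [ 558.8 -179.1  127.2] 0.7
len 94.34043689873337
yaw from 6.737883763529856
yaw from 0.1827841902424862
-1.0 [561.7 -17.1 130. ] [-89.9   0.7  60.5 108.3] [-56.    1.5  79.9  97.6] [-68.1 227.6 -26.7]
0.0 [558.8 -17.1 130. ] [-84.9   1.4  60.5 104.2] [-55.3   1.6  79.9  97.2] [-61.3 228.7 -26.7]
1.0 [556.  -17.1 130. ] [-79.8   2.   60.5 100.2] [-54.7   1.8  79.9  96.8] [-54.5 229.7 -26.7]
2.0 [553.2 -17.2 130. ] [-74.8   2.6  60.5  96.2] [-54.    1.9  79.9  96.4] [-47.6 230.6 -26.7]
3.0000000000000004 [550.3 -17.3 130. ] [-69.7   3.   60.5  92.3] [-53.3   2.1  79.9  96.1] [-40.8 231.4 -26.7]
4.0 [547.5 -17.5 130. ] [-64.6   3.4  60.5  88.5] [-52.6   2.2  79.9  95.7] [-33.9 232.  -26.7]
```

Run:
```python
from h import *
from scipy.optimize import least_squares
S,T=ld("pics/scene0.npz"),ld("pics/top0.npz")
g=cv2.GaussianBlur(cv2.cvtColor(T["pixels"],cv2.COLOR_RGB2GRAY),(0,0),.8).astype(float)
for r0,r1 in((280,287),(288,298)):
  for sg in (1,-1):
    c=np.arange(272,382);G=np.maximum(sg*np.gradient(g,axis=0)[r0:r1,c],0)**2;v=(G*np.arange(r0,r1)[:,None]).sum(0)/G.sum(0)
    k=np.abs(v-np.median(v))<.7;p=np.polyfit(c[k],v[k],1)
    A,B=[plane(T,u,np.polyval(p,u),20) for u in(272,380)];d=A-B;print(r0,sg,k.sum(),"strength",np.sqrt(G.max(0).mean()).round(1),"yaw",np.degrees(np.arctan2(-d[0],d[1])).round(2),A.round(1))
def mod(q):
    mx,my,yaw,aL,aR,th=q;x=np.array([np.cos(yaw),np.sin(yaw),0]);y=np.array([-np.sin(yaw),np.cos(yaw),0]);z=np.array([0,0,1.]);m=np.array([mx,my,130.])
    def tab(s,a): return m+46*x+125*s*y+2*z+(-99*np.cos(a)+8*np.sin(a))*x+(99*np.sin(a)+8*np.cos(a))*z
    c=m+227*y+55*(np.sin(th)*x+np.cos(th)*z)
    return tab(1,aL),tab(-1,aR),c,c+50*y,c-50*y
ob=[((278,259),(352.7,215)),((377,249),(265.6,209.6)),((241.7,272.7),(385.6,237.2)),((223.5,272.2),(401.6,238))]
def res(q):
    P=mod(q);return np.concatenate([np.r_[proj(T,P[i])-o[0],proj(S,P[i])-o[1]] for i,o in enumerate(ob)])
r=least_squares(res,[556,-17,.02,.6,.9,-2],loss="soft_l1");print(r.x.round(4),np.degrees(r.x[2]),"\n",r.fun.reshape(-1,4).round(2));np.save("q.npy",r.x)
for P in mod(r.x): print(P.round(1))
```

```text
280 1 80 strength 21.0 yaw 1.68 [487.9 134.5  20. ]
280 -1 110 strength 20.0 yaw 1.54 [479.4 134.1  20. ]
288 1 100 strength 22.4 yaw 2.17 [462.6 133.3  20. ]
288 -1 110 strength 9.8 yaw 1.36 [462.7 133.3  20. ]
[ 5.569702e+02 -1.436970e+01  4.180000e-02  5.838000e-01  8.578000e-01
 -2.055800e+00] 2.397729150903487 
 [[ 0.01  0.09 -0.04 -0.29]
 [-0.19 -0.04  0.26 -0.03]
 [ 0.12 -0.56 -0.66 -0.02]
 [-0.32  0.14 -0.07 -0.1 ]]
[519.6 109.2 193.2]
[ 549.5 -139.8  212.1]
[498.9 210.4 104.4]
[496.8 260.4 104.4]
[501.  160.4 104.4]
```

The fit has sub-pixel residuals. Axle_mid is about (557,-14.5) with a yaw of about 0.038, and the base edge agrees (462 against 467 expected). The cap openings are 0.58 (left) and 0.86 (right), and the handle angle is about -2.06. First I'll turn the tool so its y lies along local x, shut the fingers, and write a helper that gives positions in rig axes.

play_rows(moves=[[[0,0,-0.005],[0,0,0.1405],0],[[0,0,-0.005],[0,0,0.1405],0],[[0,0,-0.005],[0,0,0.1405],0],[[0,0,-0.005],[0,0,0.1405],0],[[0,0,-0.005],[0,0,0.1405],0],[[0,0,-0.005],[0,0,0.1405],0],[[0,0,-0.005],[0,0,0.1405],0],[[0,0,-0.005],[0,0,0.1405],0],[[0,0,0],[0,0,0.1405],0],[[0,0,0],[0,0,0],0]], squeeze=40)

```text
clock: 1.1
eef_pos: [165.4, 602.6, 271.0]
tcp_rot: [-3.141, 0.0, 1.607]
contact_force: [0.7, -0.0, -0.2]
opening: 0.002
```

```bash
cat > st.py <<'E'
import sys; from rig import *; import numpy as np
from scipy.spatial.transform import Rotation as Ro
M=np.array([557,-14.5,0]);YAW=.038
def state():
    s=sense();R=Ro.from_euler("xyz",s["tcp_rot"]).as_matrix();L=Ro.from_euler("z",-YAW).as_matrix()
    l=L@(s["eef_pos"]-M);print("t",round(s["clock"],2),"local",l.round(1),"rpy",s["tcp_rot"].round(3),"F local",(L@s["contact_force"]).round(1),"open",round(s["opening"],3),"q",s["qpos"].round(2))
    return s,R,L,l
def to(t):  # local target mm -> tool shift in m
    s,R,L,l=state();print("tool shift",(R.T@L.T@(np.array(t,float)-l)/1000).round(4))
if __name__=="__main__":
    to([float(a) for a in sys.argv[1:4]]) if len(sys.argv)>3 else state()
E
python3 st.py -24 133 240
```

```text
t 1.1 local [-367.9  631.5  271. ] rpy [-3.141  0.     1.607] F local [ 0.7 -0.  -0.2] open 0.002 q [ 1.3   0.32  1.59 -0.    1.23  1.26]
tool shift [-0.4979  0.3447  0.0312]
```

play_rows(moves=[[[-0.0277,0.0192,0],[0,0,0],0],[[-0.0277,0.0192,0],[0,0,0],0],[[-0.0277,0.0192,0],[0,0,0],0],[[-0.0277,0.0192,0],[0,0,0],0],[[-0.0277,0.0192,0],[0,0,0],0],[[-0.0277,0.0192,0],[0,0,0],0],[[-0.0277,0.0192,0],[0,0,0],0],[[-0.0277,0.0192,0],[0,0,0],0],[[-0.0277,0.0192,0],[0,0,0],0],[[-0.0277,0.0192,0],[0,0,0],0],[[-0.0277,0.0192,0],[0,0,0],0],[[-0.0277,0.0192,0],[0,0,0],0],[[-0.0277,0.0192,0],[0,0,0],0],[[-0.0277,0.0192,0],[0,0,0],0],[[-0.0277,0.0192,0.003],[0,0,0],0],[[-0.0277,0.0192,0.009],[0,0,0],0],[[-0.0277,0.0192,0.009],[0,0,0],0],[[-0.0277,0.0192,0.009],[0,0,0],0],[[0,0,0],[0,0,0],0],[[0,0,0],[0,0,0],0]])

```text
clock: 3.1
eef_pos: [529.6, 117.3, 240.7]
tcp_rot: [-3.14, 0.0, 1.611]
contact_force: [0.1, -0.2, -0.3]
opening: -0.001
```

```bash
python3 st.py -24 133 205
```

```text
t 3.1 local [-22.3 132.7 240.7] rpy [-3.14   0.     1.611] F local [ 0.1 -0.2 -0.3] open -0.001 q [0.22 0.22 1.8  0.   1.13 0.18]
tool shift [ 0.0003 -0.0016  0.0357]
```

play_rows(moves=[[[0,-0.0005,0.012],[0,0,0],0],[[0,-0.0005,0.012],[0,0,0],0],[[0,-0.0005,0.012],[0,0,0],0],[[0,0,0.006],[0,0,0],0],[[0,0,0.006],[0,0,0],0],[[0,-0.0033,0.005],[0,0,0],0],[[0,-0.0033,0.005],[0,0,0],0],[[0,-0.0033,0.005],[0,0,0],0],[[0,-0.0024,0.0045],[0,0,0],0],[[0,-0.0024,0.0045],[0,0,0],0],[[0,-0.0024,0.0045],[0,0,0],0],[[0,-0.0024,0.0045],[0,0,0],0],[[0,-0.0018,0.005],[0,0,0],0],[[0,-0.0018,0.005],[0,0,0],0],[[0,0,0],[0,0,0],0]])

```text
clock: 4.6
eef_pos: [505.4, 116.8, 150.0]
tcp_rot: [3.141, 0.0, 1.609]
contact_force: [0.1, 0.6, -0.2]
opening: 0.001
```

```bash
python3 st.py -47 133 140
```

```text
t 4.6 local [-46.5 133.2 150. ] rpy [3.141 0.    1.609] F local [ 0.2  0.6 -0.2] open 0.001 q [ 0.22  0.29  1.93 -0.    0.92  0.19]
tool shift [-0.0002 -0.0005  0.01  ]
```

play_rows(moves=[[[0,0,0.002],[0,0,0],0],[[0,0,0.002],[0,0,0],0],[[0,0,0.002],[0,0,0],0]])

```text
clock: 4.9
eef_pos: [504.8, 116.8, 144.5]
tcp_rot: [-3.141, 0.0, 1.609]
contact_force: [-2.9, -0.1, 3.3]
opening: -0.001
```

play_rows(moves=[[[0,0,0.002],[0,0,0],0],[[0,0,0.002],[0,0,0],0]])

```text
clock: 5.1
eef_pos: [505.2, 116.8, 140.0]
tcp_rot: [-3.141, 0.0, 1.609]
contact_force: [-0.6, 0.4, 3.3]
opening: 0.001
```

Run:
```python
from h import *; from st import state; from rig import grab_frame
state()
for n,(x0,y0,x1,y1) in(("scene",(235,170,425,300)),("top",(215,180,405,310))):
    f=grab_frame(n);np.savez(f"pics/{n}1.npz",**f);print(n,[(c[0].tolist(),c[1][4]) for c in red(f,(240,195,420,280))])
    o=cv2.resize(f["pixels"][y0:y1,x0:x1],None,fx=2.1,fy=2.1,interpolation=2)
    A=o if n=="scene" else np.hstack([A,o])
cv2.imwrite("pics/c2.png",A[:,:,::-1])
```

```text
t 5.1 local [-46.8 133.2 140. ] rpy [-3.141  0.     1.609] F local [-0.6  0.4  3.3] open 0.001 q [ 0.22  0.3   1.94 -0.    0.9   0.19]
scene [([265.5, 209.5], 71)]
top []
```

View pics/c2.png

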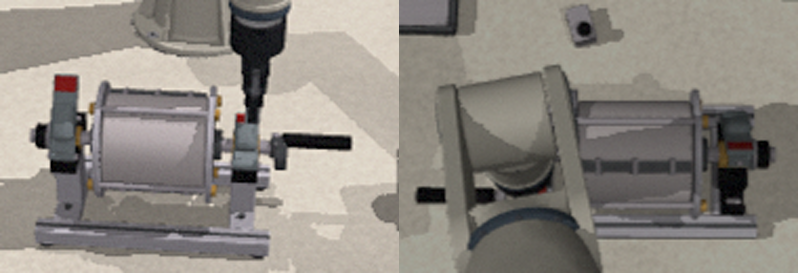

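The left cap has been pushed nearly flat by the fingers, with part of its red tab showing beside them. I'll press on in small steps and watch the force.

play_rows(moves=[[[0,0,0.001],[0,0,0],0],[[0,0,0.001],[0,0,0],0],[[0,0,0],[0,0,0],0]])

```text
clock: 5.5
eef_pos: [505.4, 116.9, 139.5]
tcp_rot: [3.142, -0.0, 1.609]
contact_force: [-6.5, -1.1, 17.2]
opening: 0.0
```

play_rows(moves=[[[0,0,0.001],[0,0,0],0],[[0,0,0],[0,0,0],0]])

```text
clock: 5.7
eef_pos: [505.4, 116.9, 139.2]
tcp_rot: [3.141, -0.0, 1.609]
contact_force: [-8.2, -1.3, 26.8]
opening: -0.002
```

play_rows(moves=[[[0,0,0.001],[0,0,0],0],[[0,0,0],[0,0,0],0]])

```text
clock: 5.9
eef_pos: [505.4, 116.9, 138.9]
tcp_rot: [3.141, -0.0, 1.609]
contact_force: [-13.6, -1.5, 34.5]
opening: 0.004
```

Hard stop at z of about 139.5 with over 30 N, so the left cap is shut. On to the right one.

play_rows(moves=[[[0,0,-0.028],[0,0,0],0],[[0,0,-0.028],[0,0,0],0],[[0,0,-0.029],[0,0,0],0],[[0,0,-0.03],[0,0,0],0],[[-0.0266,0.0042,0],[0,0,0],0],[[-0.0266,0.0042,0],[0,0,0],0],[[-0.0266,0.0042,0],[0,0,0],0],[[-0.0266,0.0042,0],[0,0,0],0],[[-0.0266,0.0042,0],[0,0,0],0],[[-0.0266,0.0042,0],[0,0,0],0],[[-0.0266,0.0042,0],[0,0,0],0],[[-0.0266,0.0042,0],[0,0,0],0],[[-0.0266,0.0042,0],[0,0,0],0],[[-0.0266,0.0042,0],[0,0,0],0],[[0,0,0],[0,0,0],0]])

```text
clock: 7.4
eef_pos: [558.1, -150.0, 251.0]
tcp_rot: [3.141, 0.001, 1.607]
contact_force: [-0.0, -0.4, -0.1]
opening: -0.002
```

```bash
python3 st.py -5 -133 212
python3 - <<'E'
from h import *; from rig import grab_frame
f=grab_frame("scene");np.savez("pics/scene2.npz",**f);print([(c[0].tolist(),c[1]) for c in red(f,(240,195,420,280))])
g=grab_frame("top");np.savez("pics/top2.npz",**g);print([(c[0].tolist(),c[1]) for c in red(g,(215,220,405,310))])
import numpy as np
yaw=.038;x=np.array([np.cos(yaw),np.sin(yaw),0]);y=np.array([-np.sin(yaw),np.cos(yaw),0]);m=np.array([557,-14.5,130])
for a in(0,.1):
  P=m+46*x+125*y+np.array([0,0,2])+(-99*np.cos(a)+8*np.sin(a))*x+(99*np.sin(a)+8*np.cos(a))*np.array([0,0,1]);print(a,proj(f,P).round(1),proj(g,P).round(1))
E
```

```text
t 7.4 local [  -4.1 -135.5  251. ] rpy [3.141e+00 1.000e-03 1.607e+00] F local [-0.  -0.4 -0.1] open -0.002 q [-0.26  0.26  1.72 -0.    1.16 -0.3 ]
tool shift [ 0.0025 -0.0009  0.039 ]
[([265.6, 209.6], [261, 206, 10, 8, 67]), ([352.2, 226.1], [348, 224, 9, 5, 31])]
[([375.2, 249.0], [372, 248, 8, 3, 22]), ([278.9, 271.6], [274, 268, 11, 8, 86])]
0 [351.9 225.5] [279.1 270.7]
0.1 [352.  223.1] [278.9 269.6]
```

The left tab now sits at scene (352,226) / top (279,272). That matches the shut prediction (351.9,225.5) / (279.1,270.7) and not the 0.1 rad one.

play_rows(moves=[[[0.0008,-0.0003,0.013],[0,0,0],0],[[0.0008,-0.0003,0.013],[0,0,0],0],[[0.0009,-0.0003,0.013],[0,0,0],0],[[0,-0.006,0.0058],[0,0,0],0],[[0,-0.006,0.0058],[0,0,0],0],[[0,-0.006,0.0058],[0,0,0],0],[[0,-0.0037,0.0055],[0,0,0],0],[[0,-0.0037,0.0055],[0,0,0],0],[[0,-0.0037,0.0055],[0,0,0],0],[[0,-0.0024,0.0045],[0,0,0],0],[[0,-0.0024,0.0045],[0,0,0],0],[[0,-0.0024,0.0045],[0,0,0],0],[[0,-0.0024,0.0045],[0,0,0],0],[[0,-0.0018,0.005],[0,0,0],0],[[0,-0.0018,0.005],[0,0,0],0],[[0,0,0.0025],[0,0,0],0],[[0,0,0.0025],[0,0,0],0]])

```text
clock: 9.2
eef_pos: [514.0, -146.6, 146.0]
tcp_rot: [-3.141, 0.0, 1.609]
contact_force: [-4.2, 0.4, 10.0]
opening: -0.001
```

play_rows(moves=[[[0,0,0.0025],[0,0,0],0],[[0,0,0.0025],[0,0,0],0],[[0,0,0.001],[0,0,0],0]])

```text
clock: 9.5
eef_pos: [514.2, -146.5, 139.6]
tcp_rot: [-3.141, -0.0, 1.609]
contact_force: [-5.1, -0.5, 15.7]
opening: -0.003
```

play_rows(moves=[[[0,0,0.001],[0,0,0],0],[[0,0,0],[0,0,0],0]])

```text
clock: 9.7
eef_pos: [514.2, -146.5, 139.5]
tcp_rot: [-3.141, 0.0, 1.609]
contact_force: [-6.8, 1.2, 17.3]
opening: -0.0
```

```bash
python3 st.py -47 -133 138
```

```text
t 9.7 local [ -47.8 -130.3  139.5] rpy [-3.141  0.     1.609] F local [-6.8  1.4 17.3] open -0.0 q [-0.28  0.32  1.91 -0.    0.91 -0.32]
tool shift [-0.0027  0.0008  0.0015]
```

Same stop height as the left. One extra millimetre or two to be sure, then up, and check with the cameras.

play_rows(moves=[[[0,0,0.001],[0,0,0],0],[[0,0,0.001],[0,0,0],0],[[0,0,0],[0,0,0],0]])

```text
clock: 10.0
eef_pos: [514.3, -146.6, 139.0]
tcp_rot: [3.141, 0.0, 1.609]
contact_force: [-11.7, 3.1, 34.3]
opening: -0.001
```

play_rows(moves=[[[0,0,-0.03],[0,0,0],40],[[0,0,-0.03],[0,0,0],60],[[0,0,-0.032],[0,0,0],60],[[0,0,-0.032],[0,0,0],60],[[0.03,-0.001,0],[0,0,0],60],[[0.03,-0.001,0],[0,0,0],60],[[0.03,-0.001,0],[0,0,0],60],[[0.03,-0.001,0],[0,0,0],60],[[0.03,-0.001,0],[0,0,0],60],[[0.03,-0.001,0],[0,0,0],60],[[0.03,-0.001,0],[0,0,0],60],[[0.03,-0.001,0],[0,0,0],60],[[0.03,-0.001,0],[0,0,0],60],[[0.03,0,0],[0,0,0],60],[[0.03,0,0],[0,0,0],60],[[0.03,0,0],[0,0,0],60],[[0,0,0],[0,0,0],60]])

```text
clock: 11.7
eef_pos: [491.3, 215.8, 260.0]
tcp_rot: [3.141, -0.001, 1.612]
contact_force: [0.2, -1.0, 0.1]
opening: 0.6
```

Run:
```python
from h import *; from rig import grab_frame; from st import to
to([-49,229,120])
f=grab_frame("scene");g=grab_frame("top");np.savez("pics/scene3.npz",**f);np.savez("pics/top3.npz",**g)
print([(c[0].tolist(),c[1]) for c in red(f,(240,195,420,280))]);print([(c[0].tolist(),c[1]) for c in red(g,(215,220,405,310))])
yaw=.038;x=np.array([np.cos(yaw),np.sin(yaw),0]);y=np.array([-np.sin(yaw),np.cos(yaw),0]);m=np.array([557,-14.5,130])
for s in(1,-1):
  for a in(0,.1):
    P=m+46*x+s*125*y+np.array([0,0,2])+(-99*np.cos(a)+8*np.sin(a))*x+(99*np.sin(a)+8*np.cos(a))*np.array([0,0,1]);print(s,a,proj(f,P).round(1),proj(g,P).round(1))
for c in black(f,(360,225,420,250)): print("S",c[0],c[1],np.round(cv2.boxPoints(c[2]),1).tolist())
```

```text
t 11.7 local [-56.9 232.6 260. ] rpy [ 3.141e+00 -1.000e-03  1.612e+00] F local [ 0.2 -1.   0.1] open 0.6 q [0.41 0.19 1.79 0.   1.16 0.37]
tool shift [-0.0038  0.0079  0.14  ]
[([269.7, 222.0], [265, 221, 10, 3, 29]), ([352.1, 226.1], [348, 224, 9, 5, 32])]
[([278.9, 271.7], [274, 268, 11, 8, 83]), ([374.4, 272.3], [369, 269, 11, 8, 78])]
1 0 [351.9 225.5] [279.1 270.7]
1 0.1 [352.  223.1] [278.9 269.6]
-1 0 [269.3 221.8] [374.5 270.1]
-1 0.1 [269.  219.4] [374.8 268.9]
S [385.6 237.2] [370, 234, 32, 7, 181] [[369.70001220703125, 239.39999389648438], [370.0, 233.60000610351562], [401.20001220703125, 235.1999969482422], [401.0, 241.0]]
```

Both tabs match the shut prediction: right at scene (269.7,222.0) and left at (352.1,226.1). The handle hasn't moved, still at (385.6,237.2). Now I'll lower open fingers over the handle near its outer end, at local x -50, y 248, which keeps the gripper body clear of the crank arm.

play_rows(moves=[[[0.002,0.0009,0.02],[0,0,0],70],[[0.002,0.0009,0.02],[0,0,0],70],[[0.002,0.0009,0.02],[0,0,0],70],[[0.002,0.0009,0.02],[0,0,0],70],[[0.002,0.0009,0.02],[0,0,0],70],[[0.002,0.0009,0.02],[0,0,0],70],[[0.002,0.0009,0.02],[0,0,0],70],[[0.0014,0.0006,0.018],[0,0,0],70],[[0,0,0.018],[0,0,0],70],[[0,0,0],[0,0,0],70]])

```text
clock: 12.8
eef_pos: [496.3, 226.7, 82.3]
tcp_rot: [-3.138, 0.002, 1.608]
contact_force: [-0.1, -0.7, 0.0]
opening: 0.695
```

Run:
```python
from h import *; from rig import grab_frame; from st import to
to([-50,248,84])
A=[]
for n,(x0,y0,x1,y1) in(("scene",(300,180,440,290)),("top",(200,215,340,325))):
    f=grab_frame(n);A.append(cv2.resize(f["pixels"][y0:y1,x0:x1],None,fx=2.8,fy=2.8,interpolation=2))
cv2.imwrite("pics/c3.png",np.hstack(A)[:,:,::-1])
```

```text
t 12.8 local [-51.5 243.3  82.3] rpy [-3.138e+00  2.000e-03  1.608e+00] F local [-0.1 -0.7  0. ] open 0.695 q [ 0.43  0.42  1.92 -0.    0.8   0.39]
tool shift [ 0.0047  0.0015 -0.0017]
```

View pics/c3.png

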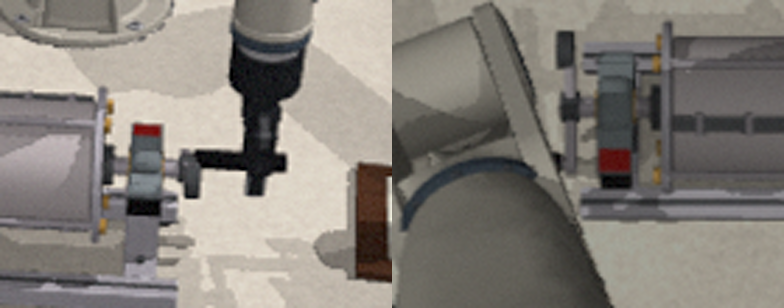

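The fingers straddle the handle near its outer end (crop (262,160)), and both caps are flat. Closing.

play_rows(moves=[[[0.002,0.0005,0],[0,0,0],25],[[0,0.0005,0],[0,0,0],15],[[0,0,0],[0,0,0],5],[[0,0,0],[0,0,0],5],[[0,0,0],[0,0,0],5],[[0,0,0],[0,0,0],5]], squeeze=60)

```text
clock: 13.5
eef_pos: [496.8, 230.6, 84.6]
tcp_rot: [-3.138, 0.0, 1.609]
contact_force: [-7.3, 2.6, 2.2]
opening: 0.237
```

```bash
python3 st.py
```

```text
t 13.5 local [-50.8 247.3  84.6] rpy [-3.138  0.     1.609] F local [-7.2  2.9  2.2] open 0.237 q [0.43 0.42 1.91 0.   0.81 0.39]
```

```bash
cat > circ.py <<'E'
import sys,numpy as np,json
# rows (tool y, tool z) in m for mould angle a0 -> a1 in n rows; extra shift (x,z mm) spread
def rows(a0,a1,n,ex=0,ez=0):
    a=np.linspace(a0,a1,n+1);k=np.linspace(0,1,n+1)
    p=np.round(np.c_[55*np.sin(a)+ex*k,-(55*np.cos(a)+ez*k)]/1000,4);d=np.diff(p,axis=0).round(4)
    return [[[0,float(u),float(v)],[0,0,0],5] for u,v in d]
if __name__=="__main__":
    a0=float(sys.argv[1]);st=np.radians(3)
    for i in range(int(sys.argv[2])): print(round(a0+(i+1)*8*st,3),json.dumps(rows(a0+i*8*st,a0+(i+1)*8*st,8)))
E
python3 circ.py -2.056 1
```

```text
-1.637 [[[0, -0.0012, -0.0026], [0, 0, 0], 5], [[0, -0.0012, -0.0027], [0, 0, 0], 5], [[0, -0.001, -0.0027], [0, 0, 0], 5], [[0, -0.0008, -0.0027], [0, 0, 0], 5], [[0, -0.0007, -0.0028], [0, 0, 0], 5], [[0, -0.0006, -0.0028], [0, 0, 0], 5], [[0, -0.0004, -0.0029], [0, 0, 0], 5], [[0, -0.0003, -0.0029], [0, 0, 0], 5]]
```

play_rows(moves=[[[0,-0.0012,-0.0026],[0,0,0],5],[[0,-0.0012,-0.0027],[0,0,0],5],[[0,-0.001,-0.0027],[0,0,0],5],[[0,-0.0008,-0.0027],[0,0,0],5]])

```text
clock: 13.9
eef_pos: [492.9, 230.5, 94.9]
tcp_rot: [-3.139, -0.0, 1.609]
contact_force: [-5.5, 2.7, -4.0]
opening: 0.239
```

play_rows(moves=[[[0,-0.0007,-0.0028],[0,0,0],5],[[0,-0.0006,-0.0028],[0,0,0],5],[[0,-0.0004,-0.0029],[0,0,0],5],[[0,-0.0003,-0.0029],[0,0,0],5]])

```text
clock: 14.3
eef_pos: [491.2, 230.5, 106.4]
tcp_rot: [-3.14, -0.0, 1.609]
contact_force: [-3.6, 3.3, -4.7]
opening: 0.235
```

```bash
python3 st.py; python3 circ.py -1.637 4
```

```text
t 14.3 local [-56.4 247.3 106.4] rpy [-3.14  -0.     1.609] F local [-3.4  3.4 -4.7] open 0.235 q [0.44 0.38 1.91 0.   0.85 0.4 ]
-1.218 [[[0, -0.0001, -0.0028], [0, 0, 0], 5], [[0, 0.0, -0.0029], [0, 0, 0], 5], [[0, 0.0002, -0.0029], [0, 0, 0], 5], [[0, 0.0004, -0.0029], [0, 0, 0], 5], [[0, 0.0004, -0.0028], [0, 0, 0], 5], [[0, 0.0007, -0.0028], [0, 0, 0], 5], [[0, 0.0008, -0.0028], [0, 0, 0], 5], [[0, 0.0009, -0.0027], [0, 0, 0], 5]]
-0.799 [[[0, 0.0011, -0.0027], [0, 0, 0], 5], [[0, 0.0012, -0.0026], [0, 0, 0], 5], [[0, 0.0013, -0.0025], [0, 0, 0], 5], [[0, 0.0015, -0.0025], [0, 0, 0], 5], [[0, 0.0016, -0.0024], [0, 0, 0], 5], [[0, 0.0017, -0.0023], [0, 0, 0], 5], [[0, 0.0018, -0.0022], [0, 0, 0], 5], [[0, 0.002, -0.0021], [0, 0, 0], 5]]
-0.38 [[[0, 0.002, -0.0021], [0, 0, 0], 5], [[0, 0.0022, -0.0019], [0, 0, 0], 5], [[0, 0.0023, -0.0017], [0, 0, 0], 5], [[0, 0.0023, -0.0017], [0, 0, 0], 5], [[0, 0.0024, -0.0015], [0, 0, 0], 5], [[0, 0.0026, -0.0015], [0, 0, 0], 5], [[0, 0.0025, -0.0012], [0, 0, 0], 5], [[0, 0.0027, -0.0012], [0, 0, 0], 5]]
0.039 [[[0, 0.0027, -0.001], [0, 0, 0], 5], [[0, 0.0027, -0.0008], [0, 0, 0], 5], [[0, 0.0028, -0.0007], [0, 0, 0], 5], [[0, 0.0028, -0.0006], [0, 0, 0], 5], [[0, 0.0029, -0.0004], [0, 0, 0], 5], [[0, 0.0029, -0.0003], [0, 0, 0], 5], [[0, 0.0028, -0.0001], [0, 0, 0], 5], [[0, 0.0029, 0.0], [0, 0, 0], 5]]
```

play_rows(moves=[[[0,-0.0001,-0.0028],[0,0,0],5],[[0,0.0,-0.0029],[0,0,0],5],[[0,0.0002,-0.0029],[0,0,0],5],[[0,0.0004,-0.0029],[0,0,0],5]])

```text
clock: 14.7
eef_pos: [491.9, 230.5, 118.0]
tcp_rot: [-3.14, -0.0, 1.609]
contact_force: [-3.9, 1.8, -4.3]
opening: 0.237
```

play_rows(moves=[[[0,0.0004,-0.0028],[0,0,0],5],[[0,0.0007,-0.0028],[0,0,0],5],[[0,0.0008,-0.0028],[0,0,0],5],[[0,0.0009,-0.0027],[0,0,0],5]])

```text
clock: 15.1
eef_pos: [495.1, 230.6, 129.2]
tcp_rot: [-3.14, -0.0, 1.609]
contact_force: [-3.4, 2.4, -4.2]
opening: 0.237
```

play_rows(moves=[[[0,0.0011,-0.0027],[0,0,0],5],[[0,0.0012,-0.0026],[0,0,0],5],[[0,0.0013,-0.0025],[0,0,0],5],[[0,0.0015,-0.0025],[0,0,0],5]])

```text
clock: 15.5
eef_pos: [500.5, 230.7, 139.4]
tcp_rot: [-3.141, -0.0, 1.609]
contact_force: [-3.6, 2.9, -5.1]
opening: 0.239
```

play_rows(moves=[[[0,0.0016,-0.0024],[0,0,0],5],[[0,0.0017,-0.0023],[0,0,0],5],[[0,0.0018,-0.0022],[0,0,0],5],[[0,0.002,-0.0021],[0,0,0],5]])

```text
clock: 15.9
eef_pos: [508.0, 231.0, 148.5]
tcp_rot: [-3.141, -0.0, 1.609]
contact_force: [-2.8, 3.8, -5.9]
opening: 0.24
```

play_rows(moves=[[[0,0.002,-0.0021],[0,0,0],5],[[0,0.0022,-0.0019],[0,0,0],5],[[0,0.0023,-0.0017],[0,0,0],5],[[0,0.0023,-0.0017],[0,0,0],5]])

```text
clock: 16.3
eef_pos: [516.9, 231.2, 155.6]
tcp_rot: [-3.141, 0.0, 1.609]
contact_force: [0.2, 4.2, -12.5]
opening: 0.235
```

play_rows(moves=[[[0,0.0024,-0.0015],[0,0,0],5],[[0,0.0026,-0.0015],[0,0,0],5],[[0,0.0025,-0.0012],[0,0,0],5],[[0,0.0027,-0.0012],[0,0,0],5]])

```text
clock: 16.7
eef_pos: [526.5, 231.5, 160.5]
tcp_rot: [-3.14, 0.0, 1.609]
contact_force: [-0.9, 4.6, -21.2]
opening: 0.238
```

play_rows(moves=[[[0,0.0027,-0.001],[0,0,0],5],[[0,0.0027,-0.0008],[0,0,0],5],[[0,0.0028,-0.0007],[0,0,0],5],[[0,0.0028,-0.0006],[0,0,0],5]])

```text
clock: 17.1
eef_pos: [536.9, 231.8, 163.4]
tcp_rot: [-3.139, 0.001, 1.609]
contact_force: [-3.5, 4.1, -24.1]
opening: 0.236
```

play_rows(moves=[[[0,0.0029,-0.0004],[0,0,0],5],[[0,0.0029,-0.0003],[0,0,0],5],[[0,0.0028,-0.0001],[0,0,0],5],[[0,0.0029,0.0],[0,0,0],5]])

```text
clock: 17.5
eef_pos: [547.2, 232.1, 164.1]
tcp_rot: [-3.136, 0.001, 1.609]
contact_force: [-8.4, 4.1, -19.7]
opening: 0.24
```

```bash
python3 st.py; python3 circ.py 0.039 7
```

```text
t 17.5 local [ -0.4 246.7 164.1] rpy [-3.136e+00  1.000e-03  1.609e+00] F local [ -8.3   4.4 -19.7] open 0.24 q [0.4  0.38 1.76 0.   1.01 0.36]
0.458 [[[0, 0.0029, 0.0002], [0, 0, 0], 5], [[0, 0.0029, 0.0004], [0, 0, 0], 5], [[0, 0.0028, 0.0005], [0, 0, 0], 5], [[0, 0.0028, 0.0006], [0, 0, 0], 5], [[0, 0.0028, 0.0008], [0, 0, 0], 5], [[0, 0.0027, 0.0009], [0, 0, 0], 5], [[0, 0.0027, 0.0011], [0, 0, 0], 5], [[0, 0.0026, 0.0012], [0, 0, 0], 5]]
0.877 [[[0, 0.0026, 0.0013], [0, 0, 0], 5], [[0, 0.0024, 0.0015], [0, 0, 0], 5], [[0, 0.0024, 0.0016], [0, 0, 0], 5], [[0, 0.0023, 0.0017], [0, 0, 0], 5], [[0, 0.0023, 0.0018], [0, 0, 0], 5], [[0, 0.0021, 0.002], [0, 0, 0], 5], [[0, 0.002, 0.0021], [0, 0, 0], 5], [[0, 0.0019, 0.0021], [0, 0, 0], 5]]
1.296 [[[0, 0.0018, 0.0023], [0, 0, 0], 5], [[0, 0.0016, 0.0023], [0, 0, 0], 5], [[0, 0.0016, 0.0025], [0, 0, 0], 5], [[0, 0.0014, 0.0025], [0, 0, 0], 5], [[0, 0.0012, 0.0026], [0, 0, 0], 5], [[0, 0.0012, 0.0026], [0, 0, 0], 5], [[0, 0.001, 0.0027], [0, 0, 0], 5], [[0, 0.0008, 0.0028], [0, 0, 0], 5]]
1.715 [[[0, 0.0007, 0.0027], [0, 0, 0], 5], [[0, 0
[... 481 characters left out ...]
, 5], [[0, -0.0013, 0.0026], [0, 0, 0], 5], [[0, -0.0015, 0.0024], [0, 0, 0], 5]]
2.552 [[[0, -0.0016, 0.0024], [0, 0, 0], 5], [[0, -0.0017, 0.0023], [0, 0, 0], 5], [[0, -0.0018, 0.0023], [0, 0, 0], 5], [[0, -0.002, 0.0021], [0, 0, 0], 5], [[0, -0.0021, 0.002], [0, 0, 0], 5], [[0, -0.0021, 0.0019], [0, 0, 0], 5], [[0, -0.0023, 0.0018], [0, 0, 0], 5], [[0, -0.0023, 0.0016], [0, 0, 0], 5]]
2.971 [[[0, -0.0025, 0.0016], [0, 0, 0], 5], [[0, -0.0025, 0.0014], [0, 0, 0], 5], [[0, -0.0026, 0.0012], [0, 0, 0], 5], [[0, -0.0026, 0.0012], [0, 0, 0], 5], [[0, -0.0027, 0.001], [0, 0, 0], 5], [[0, -0.0028, 0.0008], [0, 0, 0], 5], [[0, -0.0027, 0.0007], [0, 0, 0], 5], [[0, -0.0029, 0.0006], [0, 0, 0], 5]]
```

Radial force at the top is about -20 N, so my circle sits about 2 mm too high. I'll ease it down by 2 mm over the next rows.

play_rows(moves=[[[0,0.0029,0.0007],[0,0,0],5],[[0,0.0029,0.0009],[0,0,0],5],[[0,0.0028,0.001],[0,0,0],5],[[0,0.0028,0.0011],[0,0,0],5]])

```text
clock: 17.9
eef_pos: [559.7, 232.5, 162.2]
tcp_rot: [-3.139, 0.001, 1.609]
contact_force: [-10.2, 0.1, -4.9]
opening: 0.235
```

play_rows(moves=[[[0,0.0028,0.0008],[0,0,0],5],[[0,0.0027,0.0009],[0,0,0],5],[[0,0.0027,0.0011],[0,0,0],5],[[0,0.0026,0.0012],[0,0,0],5]])

```text
clock: 18.3
eef_pos: [570.3, 232.8, 158.3]
tcp_rot: [-3.138, 0.001, 1.609]
contact_force: [-11.7, -0.2, -3.3]
opening: 0.236
```

play_rows(moves=[[[0,0.0026,0.0013],[0,0,0],5],[[0,0.0024,0.0015],[0,0,0],5],[[0,0.0024,0.0016],[0,0,0],5],[[0,0.0023,0.0017],[0,0,0],5]])

```text
clock: 18.7
eef_pos: [579.8, 233.1, 152.4]
tcp_rot: [-3.138, 0.001, 1.609]
contact_force: [-12.3, 0.2, -2.3]
opening: 0.236
```

play_rows(moves=[[[0,0.0023,0.0018],[0,0,0],5],[[0,0.0021,0.002],[0,0,0],5],[[0,0.002,0.0021],[0,0,0],5],[[0,0.0019,0.0021],[0,0,0],5]])

```text
clock: 19.1
eef_pos: [588.1, 233.3, 144.5]
tcp_rot: [-3.138, 0.001, 1.609]
contact_force: [-13.8, -0.3, 0.5]
opening: 0.238
```

play_rows(moves=[[[0,0.0015,0.0023],[0,0,0],5],[[0,0.0013,0.0023],[0,0,0],5],[[0,0.0016,0.0025],[0,0,0],5],[[0,0.0014,0.0025],[0,0,0],5]])

```text
clock: 19.5
eef_pos: [594.4, 233.5, 135.4]
tcp_rot: [-3.139, 0.001, 1.609]
contact_force: [-13.1, -1.2, 2.3]
opening: 0.238
```

play_rows(moves=[[[0,0.0012,0.0026],[0,0,0],5],[[0,0.0012,0.0026],[0,0,0],5],[[0,0.001,0.0027],[0,0,0],5],[[0,0.0008,0.0028],[0,0,0],5]])

```text
clock: 19.9
eef_pos: [598.8, 233.7, 124.9]
tcp_rot: [-3.14, 0.001, 1.609]
contact_force: [-11.4, -1.8, 4.9]
opening: 0.238
```

play_rows(moves=[[[0,0.0007,0.0027],[0,0,0],5],[[0,0.0006,0.0029],[0,0,0],5],[[0,0.0004,0.0028],[0,0,0],5],[[0,0.0003,0.0029],[0,0,0],5]])

```text
clock: 20.3
eef_pos: [601.0, 233.7, 113.9]
tcp_rot: [-3.14, 0.001, 1.609]
contact_force: [-12.6, -2.7, 5.3]
opening: 0.236
```

play_rows(moves=[[[0,0.0001,0.0029],[0,0,0],5],[[0,0.0,0.0028],[0,0,0],5],[[0,-0.0002,0.0029],[0,0,0],5],[[0,-0.0004,0.0029],[0,0,0],5]])

```text
clock: 20.7
eef_pos: [601.0, 233.7, 102.6]
tcp_rot: [-3.141, 0.001, 1.609]
contact_force: [-11.6, -3.4, 7.8]
opening: 0.233
```

play_rows(moves=[[[0,-0.0005,0.0028],[0,0,0],5],[[0,-0.0006,0.0028],[0,0,0],5],[[0,-0.0008,0.0028],[0,0,0],5],[[0,-0.0009,0.0027],[0,0,0],5]])

```text
clock: 21.1
eef_pos: [598.7, 233.7, 91.9]
tcp_rot: [3.141, 0.001, 1.609]
contact_force: [-10.1, -3.6, 10.1]
opening: 0.238
```

play_rows(moves=[[[0,-0.0011,0.0027],[0,0,0],5],[[0,-0.0012,0.0026],[0,0,0],5],[[0,-0.0013,0.0026],[0,0,0],5],[[0,-0.0015,0.0024],[0,0,0],5]])

```text
clock: 21.5
eef_pos: [594.4, 233.6, 82.0]
tcp_rot: [3.139, 0.001, 1.61]
contact_force: [-9.7, -4.5, 9.5]
opening: 0.239
```

play_rows(moves=[[[0,-0.0016,0.0024],[0,0,0],5],[[0,-0.0017,0.0023],[0,0,0],5],[[0,-0.0018,0.0023],[0,0,0],5],[[0,-0.002,0.0021],[0,0,0],5]])

```text
clock: 21.9
eef_pos: [588.4, 233.4, 73.2]
tcp_rot: [3.137, 0.001, 1.61]
contact_force: [-5.5, -5.5, 10.1]
opening: 0.238
```

play_rows(moves=[[[0,-0.0021,0.002],[0,0,0],5],[[0,-0.0021,0.0019],[0,0,0],5],[[0,-0.0023,0.0018],[0,0,0],5],[[0,-0.0023,0.0016],[0,0,0],5]])

```text
clock: 22.3
eef_pos: [581.0, 233.2, 66.0]
tcp_rot: [3.135, 0.0, 1.61]
contact_force: [1.0, -6.7, 5.6]
opening: 0.237
```

play_rows(moves=[[[0,-0.0025,0.0016],[0,0,0],5],[[0,-0.0025,0.0014],[0,0,0],5],[[0,-0.0026,0.0012],[0,0,0],5],[[0,-0.0026,0.0012],[0,0,0],5]])

```text
clock: 22.7
eef_pos: [571.8, 233.0, 60.2]
tcp_rot: [3.133, -0.0, 1.61]
contact_force: [5.4, -5.5, -2.3]
opening: 0.237
```

play_rows(moves=[[[0,-0.0027,0.001],[0,0,0],5],[[0,-0.0028,0.0008],[0,0,0],5],[[0,-0.0027,0.0007],[0,0,0],5],[[0,-0.0029,0.0006],[0,0,0],5]])

```text
clock: 23.1
eef_pos: [560.1, 232.6, 55.8]
tcp_rot: [3.134, -0.0, 1.61]
contact_force: [5.8, -3.4, -13.6]
opening: 0.239
```

```bash
python3 st.py; python3 circ.py 2.971 3
```

```text
t 23.1 local [ 12.5 246.8  55.8] rpy [ 3.134 -0.     1.61 ] F local [  5.7  -3.6 -13.6] open 0.239 q [ 0.39  0.53  1.8  -0.    0.8   0.36]
3.39 [[[0, -0.0028, 0.0004], [0, 0, 0], 5], [[0, -0.0029, 0.0003], [0, 0, 0], 5], [[0, -0.0029, 0.0001], [0, 0, 0], 5], [[0, -0.0028, 0.0], [0, 0, 0], 5], [[0, -0.0029, -0.0002], [0, 0, 0], 5], [[0, -0.0029, -0.0004], [0, 0, 0], 5], [[0, -0.0028, -0.0005], [0, 0, 0], 5], [[0, -0.0028, -0.0006], [0, 0, 0], 5]]
3.809 [[[0, -0.0028, -0.0008], [0, 0, 0], 5], [[0, -0.0027, -0.0009], [0, 0, 0], 5], [[0, -0.0027, -0.0011], [0, 0, 0], 5], [[0, -0.0026, -0.0012], [0, 0, 0], 5], [[0, -0.0026, -0.0013], [0, 0, 0], 5], [[0, -0.0024, -0.0015], [0, 0, 0], 5], [[0, -0.0024, -0.0016], [0, 0, 0], 5], [[0, -0.0023, -0.0017], [0, 0, 0], 5]]
4.228 [[[0, -0.0022, -0.0018], [0, 0, 0], 5], [[0, -0.0022, -0.002], [0, 0, 0], 5], [[0, -0.002, -0.002], [0, 0, 0], 5], [[0, -0.0019, -0.0022], [0, 0, 0], 5], [[0, -0.0018, -0.0023], [0, 0, 0], 5], [[0, -0.0016, -0.0023], [0, 0, 0], 5], [[0, -0.0016, -0.0025], [0, 0, 0], 5], [[0, -0.0014, -0.0025], [0, 0, 0], 5]]
```

play_rows(moves=[[[0,-0.0028,0.0008],[0,0,0],5],[[0,-0.0029,0.0006],[0,0,0],5],[[0,-0.0029,0.0004],[0,0,0],5],[[0,-0.0028,0.0],[0,0,0],5]])

```text
clock: 23.5
eef_pos: [546.6, 232.2, 53.8]
tcp_rot: [3.138, -0.0, 1.61]
contact_force: [2.0, -4.7, -0.6]
opening: 0.238
```

play_rows(moves=[[[0,-0.0029,-0.0002],[0,0,0],5],[[0,-0.0029,-0.0004],[0,0,0],5],[[0,-0.0028,-0.0005],[0,0,0],5],[[0,-0.0028,-0.0006],[0,0,0],5]])

```text
clock: 23.9
eef_pos: [534.4, 231.9, 55.1]
tcp_rot: [3.139, -0.0, 1.61]
contact_force: [3.4, -4.2, 0.8]
opening: 0.239
```

play_rows(moves=[[[0,-0.0028,-0.0008],[0,0,0],5],[[0,-0.0027,-0.0009],[0,0,0],5],[[0,-0.0027,-0.0011],[0,0,0],5],[[0,-0.0026,-0.0012],[0,0,0],5]])

```text
clock: 24.3
eef_pos: [523.2, 231.5, 58.8]
tcp_rot: [3.14, -0.0, 1.61]
contact_force: [2.3, -4.5, 1.0]
opening: 0.235
```

play_rows(moves=[[[0,-0.0026,-0.0013],[0,0,0],5],[[0,-0.0024,-0.0015],[0,0,0],5],[[0,-0.0024,-0.0016],[0,0,0],5],[[0,-0.0023,-0.0017],[0,0,0],5]])

```text
clock: 24.7
eef_pos: [513.3, 231.2, 64.6]
tcp_rot: [3.14, -0.0, 1.609]
contact_force: [4.0, -3.8, 0.5]
opening: 0.237
```

play_rows(moves=[[[0,-0.0022,-0.0018],[0,0,0],5],[[0,-0.0022,-0.002],[0,0,0],5],[[0,-0.002,-0.002],[0,0,0],5],[[0,-0.0019,-0.0022],[0,0,0],5]])

```text
clock: 25.1
eef_pos: [504.9, 231.0, 72.4]
tcp_rot: [3.14, -0.0, 1.609]
contact_force: [3.1, -3.2, 0.0]
opening: 0.232
```

play_rows(moves=[[[0,-0.0018,-0.0023],[0,0,0],5],[[0,-0.0016,-0.0023],[0,0,0],5],[[0,-0.0016,-0.0025],[0,0,0],5],[[0,-0.0014,-0.0025],[0,0,0],5]])

```text
clock: 25.5
eef_pos: [498.2, 230.8, 81.8]
tcp_rot: [3.141, -0.0, 1.609]
contact_force: [4.5, -1.7, 0.2]
opening: 0.238
```

```bash
cat > data.txt <<'E'
492.9 230.5 94.9 -5.5 2.7 -4.0
491.2 230.5 106.4 -3.6 3.3 -4.7
491.9 230.5 118.0 -3.9 1.8 -4.3
495.1 230.6 129.2 -3.4 2.4 -4.2
500.5 230.7 139.4 -3.6 2.9 -5.1
508.0 231.0 148.5 -2.8 3.8 -5.9
516.9 231.2 155.6 0.2 4.2 -12.5
526.5 231.5 160.5 -0.9 4.6 -21.2
536.9 231.8 163.4 -3.5 4.1 -24.1
547.2 232.1 164.1 -8.4 4.1 -19.7
559.7 232.5 162.2 -10.2 0.1 -4.9
570.3 232.8 158.3 -11.7 -0.2 -3.3
579.8 233.1 152.4 -12.3 0.2 -2.3
588.1 233.3 144.5 -13.8 -0.3 0.5
594.4 233.5 135.4 -13.1 -1.2 2.3
598.8 233.7 124.9 -11.4 -1.8 4.9
601.0 233.7 113.9 -12.6 -2.7 5.3
601.0 233.7 102.6 -11.6 -3.4 7.8
598.7 233.7 91.9 -10.1 -3.6 10.1
594.4 233.6 82.0 -9.7 -4.5 9.5
588.4 233.4 73.2 -5.5 -5.5 10.1
581.0 233.2 66.0 1.0 -6.7 5.6
571.8 233.0 60.2 5.4 -5.5 -2.3
560.1 232.6 55.8 5.8 -3.4 -13.6
E
cat > fit.py <<'E'
import numpy as np
from scipy.optimize import least_squares
D=np.loadtxt("data.txt");c,s=np.cos(.038),np.sin(.038)
dx,dy=D[:,0]-557,D[:,1]+14.5;x=c*dx+s*dy;z=D[:,2];fx=c*D[:,3]+s*D[:,4];fz=D[:,5]
f=least_squares(lambda p:np.hypot(x-p[0],z-p[1])-p[2],[0,110,55],loss="soft_l1").x;print("circle",f.round(2))
for cx,cz in((f[0],f[1]),(-1.3,109)):
    th=np.arctan2(x-cx,z-cz);t=fx*np.cos(th)-fz*np.sin(th);n=fx*np.sin(th)+fz*np.cos(th)
    for nm,B in(("plain",[np.ones_like(th),np.sin(th),np.cos(th)]),("+mu|n|",[np.ones_like(th),np.sin(th),np.cos(th),abs(n)])):
        p=least_squares(lambda p:np.array(B).T@p-t,np.zeros(len(B)),loss="soft_l1").x
        al=np.arctan2(p[2],p[1]);print(nm,p.round(2),"amp",np.hypot(p[1],p[2]).round(2),"alpha",al.round(2),"target",((np.pi-al)%(2*np.pi)).round(3),"rms",np.std(np.array(B).T@p-t).round(2))
print(np.c_[np.degrees(th),t,n].round(1).tolist())
E
python3 fit.py; python3 st.py; python3 circ.py 4.228 5
```

```text
circle [ -1.41 108.88  55.09]
plain [-5.26 -1.47 -3.13] amp 3.46 alpha -2.01 target 5.151 rms 0.61
+mu|n| [-5.66 -1.65 -3.28  0.05] amp 3.67 alpha -2.04 target 5.18 rms 0.56
plain [-5.27 -1.46 -3.14] amp 3.47 alpha -2.01 target 5.147 rms 0.6
+mu|n| [-5.65 -1.63 -3.28  0.05] amp 3.66 alpha -2.03 target 5.175 rms 0.56
[[-104.8, -2.5, 6.2], [-92.7, -4.5, 3.7], [-80.6, -4.9, 3.1], [-68.5, -5.1, 1.5], [-56.5, -6.2, 0.1], [-44.1, -6.0, -2.4], [-32.3, -6.4, -10.8], [-21.1, -8.3, -19.5], [-9.8, -7.4, -23.2], [0.9, -7.9, -19.8], [14.1, -8.7, -7.2], [25.9, -9.1, -8.1], [37.7, -8.3, -9.3], [49.7, -9.3, -10.2], [61.2, -8.3, -10.4], [73.2, -8.0, -9.5], [84.9, -6.4, -12.2], [96.7, -6.4, -12.5], [108.1, -6.4, -12.9], [119.3, -3.5, -13.3], [130.4, -4.0, -10.9], [141.1, -4.1, -3.9], [152.4, -3.5, 4.4], [165.5, -2.1, 14.6]]
t 25.5 local [-49.5 247.3  81.8] rpy [ 3.141 -0.     1.609] F local [ 4.4 -1.9  0.2] open 0.238 q [0.43 0.43 1.92 0.   0.8  0.39]
4.647 [[[0, -0.0012, -0.0026], [0, 0, 0], 5], [[0, -0.0012, -0.0026], [0, 0, 0], 5], [[0, -0.001, -0.0027], [0, 0, 0], 5], [[0, -0.0008, -0.0028], [0, 0
[... 700 characters left out ...]
, 0], 5], [[0, 0.0018, -0.0023], [0, 0, 0], 5], [[0, 0.002, -0.0021], [0, 0, 0], 5]]
5.904 [[[0, 0.0021, -0.002], [0, 0, 0], 5], [[0, 0.0021, -0.0019], [0, 0, 0], 5], [[0, 0.0023, -0.0018], [0, 0, 0], 5], [[0, 0.0023, -0.0016], [0, 0, 0], 5], [[0, 0.0025, -0.0016], [0, 0, 0], 5], [[0, 0.0025, -0.0014], [0, 0, 0], 5], [[0, 0.0026, -0.0012], [0, 0, 0], 5], [[0, 0.0026, -0.0012], [0, 0, 0], 5]]
6.322 [[[0, 0.0027, -0.001], [0, 0, 0], 5], [[0, 0.0028, -0.0008], [0, 0, 0], 5], [[0, 0.0028, -0.0007], [0, 0, 0], 5], [[0, 0.0028, -0.0006], [0, 0, 0], 5], [[0, 0.0028, -0.0004], [0, 0, 0], 5], [[0, 0.0029, -0.0003], [0, 0, 0], 5], [[0, 0.0029, -0.0001], [0, 0, 0], 5], [[0, 0.0029, 0.0], [0, 0, 0], 5]]
```

```bash
cat >> data.txt <<'E'
546.6 232.2 53.8 2.0 -4.7 -0.6
534.4 231.9 55.1 3.4 -4.2 0.8
523.2 231.5 58.8 2.3 -4.5 1.0
513.3 231.2 64.6 4.0 -3.8 0.5
504.9 231.0 72.4 3.1 -3.2 0.0
498.2 230.8 81.8 4.5 -1.7 0.2
E
python3 fit.py
```

```text
circle [ -1.42 108.87  55.1 ]
plain [-5.28 -1.47 -3.09] amp 3.42 alpha -2.01 target 5.156 rms 0.61
+mu|n| [-5.66 -1.66 -3.27  0.05] amp 3.66 alpha -2.04 target 5.182 rms 0.57
plain [-5.29 -1.46 -3.1 ] amp 3.43 alpha -2.01 target 5.152 rms 0.61
+mu|n| [-5.64 -1.64 -3.27  0.05] amp 3.65 alpha -2.04 target 5.177 rms 0.57
[[-104.8, -2.5, 6.2], [-92.7, -4.5, 3.7], [-80.6, -4.9, 3.1], [-68.5, -5.1, 1.5], [-56.5, -6.2, 0.1], [-44.1, -6.0, -2.4], [-32.3, -6.4, -10.8], [-21.1, -8.3, -19.5], [-9.8, -7.4, -23.2], [0.9, -7.9, -19.8], [14.1, -8.7, -7.2], [25.9, -9.1, -8.1], [37.7, -8.3, -9.3], [49.7, -9.3, -10.2], [61.2, -8.3, -10.4], [73.2, -8.0, -9.5], [84.9, -6.4, -12.2], [96.7, -6.4, -12.5], [108.1, -6.4, -12.9], [119.3, -3.5, -13.3], [130.4, -4.0, -10.9], [141.1, -4.1, -3.9], [152.4, -3.5, 4.4], [165.5, -2.1, 14.6], [179.7, -1.8, 0.6], [-167.5, -3.0, -1.5], [-155.3, -1.5, -1.8], [-143.4, -2.8, -2.7], [-131.5, -2.0, -2.2], [-119.5, -2.0, -4.0]]
```

play_rows(moves=[[[0,-0.0012,-0.0026],[0,0,0],5],[[0,-0.0012,-0.0026],[0,0,0],5],[[0,-0.001,-0.0027],[0,0,0],5],[[0,-0.0008,-0.0028],[0,0,0],5]])

```text
clock: 25.9
eef_pos: [493.6, 230.6, 92.3]
tcp_rot: [-3.141, -0.0, 1.609]
contact_force: [2.8, 0.9, -2.1]
opening: 0.237
```

play_rows(moves=[[[0,-0.0007,-0.0028],[0,0,0],5],[[0,-0.0006,-0.0028],[0,0,0],5],[[0,-0.0004,-0.0028],[0,0,0],5],[[0,-0.0003,-0.0029],[0,0,0],5]])

```text
clock: 26.3
eef_pos: [491.4, 230.4, 103.5]
tcp_rot: [-3.141, -0.0, 1.609]
contact_force: [0.5, 3.1, -2.7]
opening: 0.237
```

play_rows(moves=[[[0,-0.0001,-0.0029],[0,0,0],5],[[0,0.0,-0.0029],[0,0,0],5],[[0,0.0002,-0.0028],[0,0,0],5],[[0,0.0004,-0.0029],[0,0,0],5]])

```text
clock: 26.7
eef_pos: [491.5, 230.4, 114.9]
tcp_rot: [-3.14, -0.0, 1.609]
contact_force: [-2.8, 5.6, -4.2]
opening: 0.238
```

The full-circle fit is consistent: 5.3 N mean, 3.5 N amplitude. The hardest point is near +26° and the heavy side is down at mould ≈ 5.17 rad (-64°). Now to that angle.

play_rows(moves=[[[0,0.0005,-0.0028],[0,0,0],5],[[0,0.0006,-0.0028],[0,0,0],5],[[0,0.0008,-0.0028],[0,0,0],5],[[0,0.0009,-0.0027],[0,0,0],5]])

```text
clock: 27.1
eef_pos: [493.8, 230.5, 125.8]
tcp_rot: [-3.139, -0.0, 1.609]
contact_force: [-4.0, 6.5, -4.5]
opening: 0.241
```

play_rows(moves=[[[0,0.0011,-0.0027],[0,0,0],5],[[0,0.0012,-0.0026],[0,0,0],5]])

```text
clock: 27.3
eef_pos: [495.8, 230.6, 131.0]
tcp_rot: [-3.138, 0.0, 1.609]
contact_force: [-4.7, 5.0, -3.8]
opening: 0.238
```

play_rows(moves=[[[0,0,0],[0,0,0],5],[[0,0,0],[0,0,0],5],[[0,0,0],[0,0,0],5],[[0,0,0],[0,0,0],5],[[0,0,0],[0,0,0],5]])

```text
clock: 27.8
eef_pos: [496.1, 230.6, 131.4]
tcp_rot: [-3.139, 0.0, 1.609]
contact_force: [-5.9, 3.9, 1.9]
opening: 0.236
```

```bash
cat >> data.txt <<'E'
493.6 230.6 92.3 2.8 0.9 -2.1
491.4 230.4 103.5 0.5 3.1 -2.7
491.5 230.4 114.9 -2.8 5.6 -4.2
E
python3 fit.py|head -5
python3 - <<'E'
from h import *; from rig import grab_frame; from st import state
s,R,L,l=state()
print("theta TCP",np.degrees(np.arctan2(l[0]+1.4,l[2]-108.4)))
f=grab_frame("scene");g=grab_frame("top")
for n,F,b in(("S",f,(360,205,380,250)),):pass
print([(c[0].tolist(),c[1]) for c in red(f,(240,195,420,280))],[(c[0].tolist(),c[1]) for c in red(g,(215,220,405,310))])
A=[]
for F,(x0,y0,x1,y1) in((f,(240,160,440,300)),(g,(200,200,400,340))): A.append(cv2.resize(F["pixels"][y0:y1,x0:x1],None,fx=2,fy=2,interpolation=2))
cv2.imwrite("pics/c4.png",np.hstack(A)[:,:,::-1])
E
```

```text
circle [ -1.42 108.87  55.1 ]
plain [-5.26 -1.5  -3.1 ] amp 3.45 alpha -2.02 target 5.162 rms 0.6
+mu|n| [-5.61 -1.69 -3.27  0.05] amp 3.68 alpha -2.05 target 5.19 rms 0.57
plain [-5.27 -1.49 -3.11] amp 3.45 alpha -2.02 target 5.159 rms 0.6
+mu|n| [-5.6  -1.67 -3.27  0.04] amp 3.67 alpha -2.04 target 5.185 rms 0.57
t 27.8 local [-51.6 247.2 131.4] rpy [-3.139  0.     1.609] F local [-5.7  4.1  1.9] open 0.236 q [0.43 0.35 1.89 0.   0.9  0.39]
theta TCP -65.34407317509901
[([269.7, 222.0], [265, 221, 10, 3, 29]), ([352.3, 226.2], [348, 225, 9, 4, 30])] [([278.9, 271.7], [274, 268, 11, 8, 83]), ([374.4, 272.5], [369, 269, 11, 8, 81])]
```

View pics/c4.png

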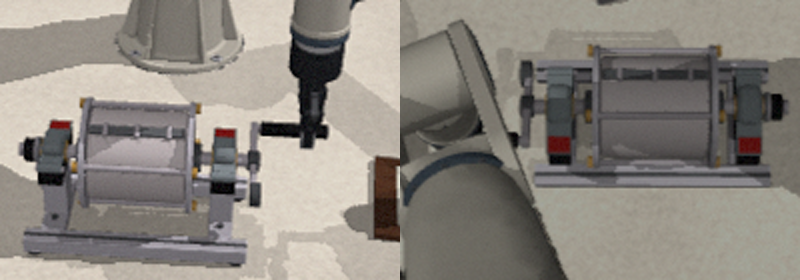

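The last picture shows the fingers on the handle (crop (312,133)) and both red tabs flat. The hand reads -65° against a fitted target of about -64°, with nothing else touched. Handing in.

Run:
```python
from rig import *
s=sense();print(s["eef_pos"].round(1),s["qvel"].round(4),round(s["opening"],3));print(sign_off())
```

```text
[496.  230.6 131.4] [-0.0004  0.0011 -0.0002 -0.0008  0.0013 -0.0004] 0.238
the job is handed in; nothing more can be done
None
```

I pressed both bearing caps shut, turned the crank slowly through one full turn, and handed the job in holding the mould with its heavy side down. It took about 28 s of the 69 s allowed.

- **Caps:** each stopped hard at about 139.5 mm with 34 N on it. Both red tabs sat within about 2 px of where a shut cap should appear, before and after turning.
- **Heavy side:** the handle force averaged 5.3 N with a swing of about 3.5 N, hardest near +26° of mould angle. That puts the heavy side straight down at a mould angle of -63° to -64°; the mould was left at about -65°. I estimate the error at around 5°, within the 20° allowed.
- **Final hold:** the arm was at rest, with the fingers closed on the 22 mm handle at a 60 N setting (opening 0.24, about 20 mm).

Three things were less clean than I wanted:
- My first turning circle sat 2 to 3 mm too high. This gave up to about 24 N of sideways load on the handle near the top until I corrected it. The different fits of the data still agreed to within 2°.
- I did not turn the crank backwards to cross-check the heavy angle.
- I saw no contact with the other bench items, but I did not measure their positions again at the end.

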